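Reset the supply box's slide lever behind its splash guard with the bent reach rod

TASK

Take the bent reach rod from its two-forked stand, reach over the splash guard of the grey supply box and, with the rod, draw the slide lever behind the guard towards you until it meets its stop; keep pulling it against the stop with a steady 6 newtons (5 to 7) for at least two seconds so that the supply resets, never yanking at it (12 newtons would break it). Then lay the rod back in both forks of its stand as it lay before, and leave the lever at its stop. Do not touch the guard, do not touch the lever with the gripper, and leave the other things on the counter where they stand.

Things in the scene. Friction and masses are not known exactly. Their poses are not given: they have to be found in the camera images.
- reach_rod: Loose bent rod, 140 g: wooden handle 60 x 20 x 26 mm (x, y, z) on an 8 mm thick steel rod. Origin: middle of the handle, on the rod's axis; x forward along the rod, z up. The rod runs straight to x = +150 mm and there bends straight down to z = -90 mm; behind it ends in a 16 mm ball at x = -76 mm. Grasp the handle from above, fingers closing along y (it turns a little in the grip under load).
- rod_tip (a point): Lower end of the rod's bent-down part, at (150, 0, -90) mm in the rod's frame; that part is 8 mm in diameter.
- stand: Fixed stand: base 150 x 70 x 8 mm, origin under its centre, z up. Posts at x = -50 and +55 mm carry open 90 degree V forks (44 mm wide at the top, tops 135 mm above the counter). The rod lies in both, along the stand's x, bend towards +x and hanging down, handle between the forks.
- stand_rest (a point): Point on the stand where the middle of the rod's handle rests: 120 mm above the stand's origin; same axes as the stand. There is about 13 mm of play along x.
- supply_box: Fixed grey box 150 (x) x 140 (y) mm, top at z = 40 mm; origin at the centre of its underside. Its +x points away from the robot, the guard stands at its -x side. The top is free behind the lever.
- guard: Fixed steel splash guard of the box, same origin and axes as the box: upright plate 4 mm thick at x = -77 mm, 148 mm wide, its top 118 mm above the counter; side wings 74 mm high at y = +-72 mm from x = -77 to +33 mm.
- slide_lever: Lever: upright black paddle 8 mm thick (x), 30 mm wide (y), 4.5 to 40.5 mm above its origin, which lies at the box's top, mid thickness. Axes as the box. Slides along the box's x, at y = 0, towards the guard up to its hard stop (home), which lies unseen between x = -23 and -35 mm. Friction 1.5 N plus 8 N per m/s; no spring, stays where left. Pull with the rod's bent-down part on its far (+x) face.
- lever_face (a point): Centre of the paddle's far (+x) face: 22.5 mm above the box's top, 4 mm behind the middle of the paddle.
- spice_jar2: Bystander: spice jar, 47 mm in diameter, 98 mm tall; origin under its centre.
- tub_dip: Bystander: low round tub with a white lid, 79 mm across, 50 mm tall; origin under its centre.
- sample_pot: Bystander: small pot with a foil lid, 72 mm across, 72 mm tall; origin under its centre.
- wire_cutter: Fixed cheese board between the stand and the box: 260 x 320 x 24 mm, from 92 mm in front of (-x) to 168 mm behind its origin, with cheeses about 80 mm high on it. A wire bow hinged at its back arches over it; the bow handle ends 115 mm in front of the origin, up to 240 mm above the counter: carry the rod round it on the robot side or well above.

How it is judged:
By the outcome, as a careful person would: the job done as asked, in the order asked, and still so for the second after the job is handed in, with the robot touching nothing.
It also fails if it takes over 72 s, if anything falls off the work surface, if the arm or the gripper's body presses on something with over 40 N, if the wrist force passes 120 N, or if a joint passes its speed limit or range.

ROBOT

A 6-joint arm with a two-finger parallel gripper is mounted at the origin on a cart in front of the work surface, level with it; the furniture and walls round the work are solid. World frame = base frame: x ahead of the robot, y to its left, z up, the work surface at z = 0. Lengths are in m, angles in rad, forces in N, time in s.
With the tool pointing down it reaches from about 0.25 to 0.725 m from the base axis. Payload 4 kg.
Tool frame: the origin (TCP) lies on the front face of the gripper's body, between the roots of the fingers; the fingertips stand 73 mm ahead of it and the grasp point (between the pads) lies 54 mm ahead of it; z points along the fingers, y is the line along which they close (so a half turn about z gives the same grasp; the last joint's range is limited). The gripper opens to 85 mm and grips with 20 to 120 N. Pads are 22 mm wide; open, the fingers measure 114 mm over their backs; the gripper's body (76 mm by 85 mm) begins 54 mm behind the grasp point. The pads swing forward as they close: fully open they stand 13 mm farther back than shut.
Start: joints at [0, 0.241, 0.005, 1.335, 0, 1.571], TCP at [0.5, -0, 0.304] pointing down, gripper open.
Joint ranges: [-2.72, 2.72], [-1.05, 1.87], [-1.09, 1.28], [-1.99, 2.15], [-1.42, 1.44], [-3.14, 3.14]. Speed limits (rad/s): [2.79, 2.79, 3.14, 3.14, 3.14, 3.14].

INTERFACE

Orientations are given as a unit quaternion [x, y, z, w].
In Python, from workcell import bot gives the robot as it stands. The module is installed in compiled form; this text tells all that it offers.
- The arm moves only by the tool step_arm, never from a script. Its argument "rows" is a list of rows, each a list of 2 entries, a list of its own where there are three numbers: the shift along the tool's x, y, z in mm, then the turn about the tool's z in degrees. A call has 1 to 12 rows; each row is the pose to reach, as a shift and turn from the pose commanded when the call began, along the tool's axes at that moment; what a row does not reach only later rows make up. A row lasts 1/8 s, in which the tool goes at most 62.5 mm and 10.7 degrees, less where a joint would pass 70% of its speed; a pose out of reach is approached as far as the arm can. A call with a gripper value outside its range is refused whole. "claw" is the gripper's target within -1 to 1 (shut at 1, half-way at 0, fully open at -1), set as the call begins (left out, the last holds). The fingers move at their own pace and stop on an object; the grip force is fixed at half the most. Time passes only in rows, so rows that repeat a pose let the fingers close. It gives the time, the measured TCP pose, the force, the opening and the grip force at its end, in the units of the state.
- bot.get_obs(): the state, without advancing time (a new reading comes with each control period).
- bot.camera(name): name is "scene" or "side" or "wrist"; returns (picture, depth): 400x640x3 uint8, red, green, blue; 400x640 float32, m along the optical axis (not along the pixel's ray), 0 where there is no reading.
- bot.camera_params(name): a dict with "fx", "fy", "cx", "cy" (pixels), "pose" (4x4, takes a point from camera to world coordinates). Camera axes: x right, y up, looking along -z (the intrinsics and any distortion apply to the point x, -y, -z); pixel columns grow to the right and rows downward; lengths in m; the calibration is good to about 2 mm. The wrist camera is an equidistant fisheye: a pixel r from the principal point sees the ray r / f radians off the axis. A picture is of the moment at which its call begins: read the wrist's pose just before it. camera_params takes no time and is no camera call; for the wrist camera it gives the pose at the moment of the call.
- bot.job_done(): hands the job in; it is judged then, once.
Trained networks look in the newest picture that a camera, given by its name, has taken for a name from the list of things; names that differ only in an ending like _2 or _b are one class to them, and where a whole thing is asked for, a point or a joint stands for the part that bears it (a point fixed in the world has none). Each returns a list of dicts, best first, with "score" (0 to 1); they miss things now and then, are a little off and sometimes report something else, mostly with a low value. They report only what shows in the picture. A call takes as long as a camera call.
- bot.trace(target, camera): "pixels" (400x640 bool, what is visible of it) and "uv" ([column, row] in pixels, amid what is visible of it).
The state is a dict: "clock": time; "joint_pos": joint angles; "joint_vel": joint speeds; "tau": joint torques, N m; "eef_pos": TCP position; "tool_rot": TCP orientation; "ft_force": force on the tool from outside, world axes, zero at the start; "ft_torque": the same for the moment, N m; "grip_width": finger opening in m; "grasp_force": force on a finger pad.
Only numpy, scipy, OpenCV 4.12 (cv2) and the standard library are available. Lean on these libraries where they do the work, as an engineer would, in place of code of your own. Each camera call takes 0.05 s, during which the arm holds its last target. There are 200 camera calls.

## Working session

There is one attempt and no reset: what is moved stays moved. The work goes in short steps, Python scripts to look and compute and a tool call to move; the robot and the scene stay as the last step left them, time stands still between calls to the robot, and variables do not carry over. Pictures are saved under pics/ and viewed, at most 10 in all, crops included, and the job is handed in when it is done.

Besides the shell and the picture viewer there is one more tool, called after "Call:" by a JSON object that holds its "op" and its "data", one argument or row to a line. step_arm: Moves the arm, as the interface text tells. Its arguments: {"type":"object","properties":{"rows":{"type":"array"},"claw":{"type":"number"}},"required":["rows"]}

```bash
mkdir -p pics; cat > h.py <<'E'
import numpy as np, cv2
from workcell import bot
def pts(cam,depth,mask,P=None):
    P=P or bot.camera_params(cam); v,u=np.nonzero(mask&(depth>0)); d=depth[v,u]
    x=(u-P['cx'])/P['fx']; y=(v-P['cy'])/P['fy']
    if cam=='wrist':
        r=np.hypot(x,y)+1e-9; s=np.tan(r)/r; x=x*s; y=y*s
    c=np.stack([x*d,-y*d,-d,np.ones_like(d)])
    return (np.array(P['pose'])@c)[:3].T
E
python3 - <<'E'
from h import *
o=bot.get_obs(); print({k:np.round(v,3) for k,v in o.items()})
for c in ('scene','side'):
    im,d=bot.camera(c); cv2.imwrite(f'pics/{c}0.png',im[:,:,::-1]); np.savez(f'{c}0.npz',im=im,d=d)
    print(c,np.round(bot.camera_params(c)['pose'],3).tolist())
    for n in ['reach_rod','stand','supply_box','guard','slide_lever','spice_jar2','tub_dip','sample_pot','wire_cutter']:
        for r in bot.trace(n,c)[:1]:
            q=pts(c,d,r['pixels']); 
            np.save(f'm_{c}_{n}.npy',r['pixels'])
            if len(q): print(n,round(r['score'],2),np.round(r['uv']),len(q),np.round(np.percentile(q,[2,50,98],axis=0),3).tolist())
E
```

```text
{'clock': np.float64(0.0), 'joint_pos': array([ 0.   ,  0.241,  0.004,  1.335, -0.   ,  1.571]), 'joint_vel': array([ 0.   , -0.   , -0.   ,  0.   ,  0.002,  0.   ]), 'tau': array([ 1.0000e-03, -3.7232e+01,  2.5241e+01,  1.7000e-02,  0.0000e+00,
        0.0000e+00]), 'eef_pos': array([0.5  , 0.   , 0.303]), 'tool_rot': array([ 0.707,  0.707, -0.001, -0.001]), 'ft_force': array([-0.285, -0.812,  0.079]), 'ft_torque': array([ 0.065, -0.029, -0.01 ]), 'grasp_force': np.float64(0.0), 'grip_width': np.float64(0.085)}
scene [[0.807, 0.324, -0.493, 0.034], [-0.59, 0.417, -0.692, -0.68], [-0.019, 0.849, 0.528, 0.628], [0.0, 0.0, 0.0, 1.0]]
reach_rod 0.9 [254. 167.] 368 [[0.358, 0.22, -0.469], [0.445, 0.253, 0.122], [0.981, 1.404, 0.134]]
stand 0.8 [254. 198.] 831 [[0.362, 0.204, -0.001], [0.433, 0.252, 0.008], [0.536, 0.391, 0.108]]
supply_box 0.73 [313. 218.] 626 [[0.47, 0.0, 0.001], [0.501, 0.024, 0.048], [0.545, 0.073, 0.052]]
guard 0.94 [408. 289.] 2797 [[0.468, -0.398, 0.008], [0.507, -0.338, 0.055], [0.615, -0.23, 0.118]]
slide_lever 0.51 [436. 268.] 152 [[0.571, -0.34, 0.041], [0.576,
[... 669 characters left out ...]
and 0.72 [263. 207.] 565 [[0.362, 0.201, 0.002], [0.424, 0.24, 0.01], [0.504, 0.301, 0.116]]
supply_box 0.84 [406. 284.] 4958 [[0.468, -0.4, 0.011], [0.543, -0.339, 0.043], [0.637, -0.236, 0.118]]
guard 0.96 [398. 291.] 3212 [[0.467, -0.399, 0.006], [0.515, -0.362, 0.053], [0.622, -0.226, 0.119]]
slide_lever 0.7 [420. 270.] 157 [[0.57, -0.342, 0.044], [0.574, -0.334, 0.066], [0.587, -0.314, 0.083]]
spice_jar2 0.92 [335. 234.] 841 [[0.483, -0.116, 0.007], [0.5, -0.107, 0.06], [0.525, -0.077, 0.101]]
tub_dip 0.74 [315. 222.] 660 [[0.471, -0.08, 0.002], [0.499, 0.016, 0.047], [0.545, 0.1, 0.069]]
sample_pot 0.8 [337. 178.] 320 [[0.644, 0.152, 0.023], [0.671, 0.23, 0.066], [0.715, 0.275, 0.074]]
```

```bash
python3 - <<'E'
from h import *
a=cv2.imread('pics/scene0.png')[110:370,180:540]; cv2.imwrite('pics/s0.png',cv2.resize(a,None,fx=2.2,fy=2.2,interpolation=cv2.INTER_CUBIC))
for c in ('scene','side'):
    d=np.load(f'{c}0.npz')['d']
    q=pts(c,d,np.load(f'm_{c}_reach_rod.npy')); q=q[(q[:,2]>.11)&(q[:,2]<.15)&(q[:,0]<.62)&(q[:,1]<.4)]
    v=np.polyfit(q[:,0],q[:,1],1); print('rod',np.round(v,3),np.round(q.min(0),3),np.round(q.max(0),3))
    m=np.load(f'm_{c}_reach_rod.npy'); z=pts(c,d,m); z=z[(z[:,2]<.1)&(z[:,2]>.02)&(z[:,0]<.7)]; print('bent',len(z),np.round(np.median(z,0),3) if len(z) else '')
    q=pts(c,d,np.load(f'm_{c}_guard.npy')); q=q[(q[:,2]>.1)&(q[:,2]<.13)]; print('guard top',np.round(cv2.fitLine(q[:,:2].astype(np.float32),cv2.DIST_HUBER,0,.01,.01).ravel(),3),np.round(np.percentile(q,[1,99],axis=0),3).tolist())
    q=pts(c,d,np.load(f'm_{c}_slide_lever.npy')); 
    t=q[q[:,2]>.076]; print('lever',len(t),np.round(np.percentile(t,[5,50,95],axis=0),3).tolist())
    s=pts(c,d,np.load(f'm_{c}_stand.npy')); s=s[(s[:,2]<.015)]; print('base',np.round(np.percentile(s,[1,99],axis=0),3).tolist(), cv2.minAreaRect((s[:,:2]*1000).astype(np.float32)))
E
```

```text
rod [0.401 0.076] [0.353 0.215 0.11 ] [0.57  0.31  0.136]
bent 18 [0.57  0.306 0.079]
guard top [ 0.396  0.918  0.489 -0.304] [[0.467, -0.358, 0.1], [0.523, -0.225, 0.119]]
lever 43 [[0.573, -0.339, 0.077], [0.578, -0.327, 0.08], [0.584, -0.315, 0.082]]
base [[0.358, 0.2, -0.002], [0.553, 0.426, 0.012]] ((708.1275634765625, 706.033447265625), (1217.8636474609375, 136.27479553222656), 58.79104232788086)
rod [0.414 0.067] [0.357 0.218 0.111] [0.57  0.305 0.135]
bent 26 [0.571 0.305 0.06 ]
guard top [ 0.39   0.921  0.494 -0.293] [[0.465, -0.36, 0.101], [0.516, -0.244, 0.12]]
lever 43 [[0.571, -0.34, 0.077], [0.576, -0.332, 0.081], [0.581, -0.317, 0.083]]
base [[0.358, 0.197, -0.353], [0.694, 1.603, 0.013]] ((591.550537109375, 894.7333984375), (1465.185302734375, 147.83621215820312), 75.9838638305664)
```

View pics/s0.png

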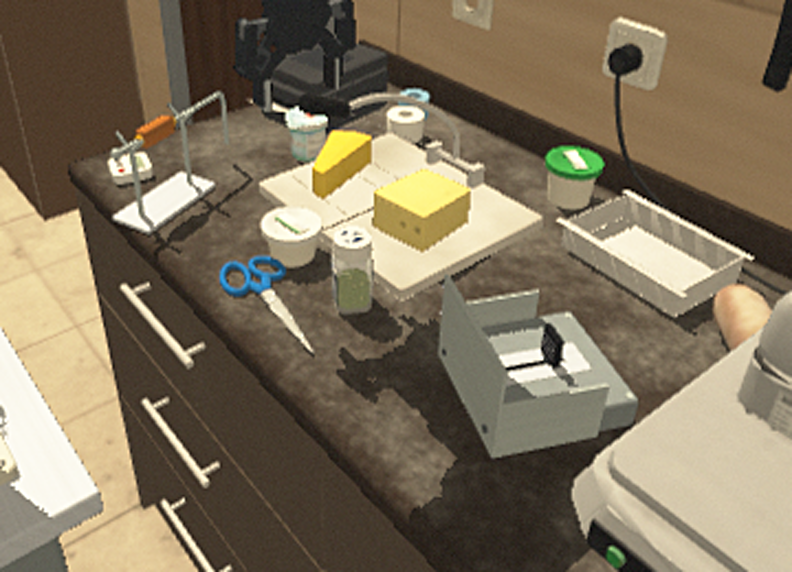

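The crop shows the stand with the rod at (165,165), the board with the bow (handle near (330,103)), the tub at (290,235), the jar at (352,270), and the guard at (510,370) with the black lever at (552,345). Depth puts the rod at yaw about 22°, with its handle near (0.432, 0.250). The box sits at yaw about -23°, with its origin near (0.565, -0.323). I'll move above the handle first and check the j6 direction there.

Call:
{"op": "step_arm", "data": {
  "rows": [
    [[23,-6,0],-10],
    [[46,-12,0],-20],
    [[69,-18,0],-30],
    [[92,-25,0],-40],
    [[115,-31,0],-50],
    [[138,-37,0],-60],
    [[160,-43,0],-70],
    [[183,-50,0],-80],
    [[206,-56,0],-90],
    [[229,-62,0],-100],
    [[250,-68,0],-110],
    [[250,-68,0],-112]
  ],
  "claw": -1
}}

```text
clock: 2.5
eef_pos: [0.4317, 0.251, 0.3038]
tool_rot: [-0.192, 0.981, 0.0, -0.0]
ft_force: [0.2, -0.5, -0.6]
grip_width: 0.0854
grasp_force: 0.0
```

```bash
python3 - <<'E'
from h import *
o=bot.get_obs(); print({k:np.round(o[k],3) for k in ('clock','joint_pos','eef_pos','tool_rot')})
P=bot.camera_params('wrist'); im,d=bot.camera('wrist'); cv2.imwrite('pics/w1.png',im[:,:,::-1])
for n in ('reach_rod','stand'):
  for r in bot.trace(n,'wrist')[:1]:
    q=pts('wrist',d,r['pixels'],P); print(n,r['score'],len(q),np.round(np.percentile(q,[1,50,99],axis=0),3).tolist())
    if n=='reach_rod':
        g=q[(q[:,2]>.11)&(q[:,2]<.15)]; l=cv2.fitLine(g[:,:2].astype(np.float32),cv2.DIST_HUBER,0,.01,.01).ravel(); u=l[:2]*np.sign(l[0])
        s=(g[:,:2]-l[2:])@u; print('line',u,l[2:],np.degrees(np.arctan2(u[1],u[0])),'ends',l[2:]+u*s.min(),l[2:]+u*s.max())
        vu=np.argwhere(r['pixels']&(d>0)); 
        hsv=cv2.cvtColor(im,cv2.COLOR_RGB2HSV); h=r['pixels']&(hsv[...,1]>130)&(hsv[...,0]<25)
        hq=pts('wrist',d,h,P); hq=hq[hq[:,2]>.12]; t=(hq[:,:2]-l[2:])@u; n_=(hq[:,:2]-l[2:])@np.array([-u[1],u[0]])
        print('handle',len(hq),np.percentile(t,[1,99]),np.percentile(n_,[1,99]),'mid',l[2:]+u*np.percentile(t,[1,99]).mean(),np.median(hq[:,2]))
# obstacles
c='scene'; d=np.load('scene0.npz')['d']; q=pts(c,d,d>0)
for lo,hi in((.03,.1),(.11,.2),(.2,.27)):
    k=q[(q[:,2]>lo)&(q[:,2]<hi)&(q[:,0]>.3)&(q[:,0]<.95)&(q[:,1]>-.2)&(q[:,1]<.2)]
    H,_,_=np.histogram2d(k[:,0],k[:,1],bins=[np.arange(.3,.96,.05),np.arange(-.2,.21,.05)]); print(lo,H.astype(int).tolist())
E
```

```text
{'clock': np.float64(2.5), 'joint_pos': array([0.527, 0.239, 0.003, 1.335, 0.   , 0.14 ]), 'eef_pos': array([0.432, 0.251, 0.304]), 'tool_rot': array([-0.192,  0.981,  0.   , -0.   ])}
reach_rod 0.63 3217 [[0.356, 0.222, 0.021], [0.429, 0.254, 0.128], [0.562, 0.306, 0.134]]
line [0.93086284 0.36536884] [0.43427393 0.2559273 ] 21.430283 ends [0.35395366 0.22440114] [0.56766716 0.30828488]
handle 1691 [-0.03812463  0.03157754] [-0.00849408  0.00908594] mid [0.43122671 0.25473124] 0.13226201519292693
stand 0.76 4908 [[0.356, 0.203, 0.005], [0.422, 0.25, 0.008], [0.508, 0.308, 0.135]]
0.03 [[0, 0, 0, 0, 0, 0, 0, 0], [0, 0, 0, 0, 0, 0, 0, 0], [0, 0, 0, 0, 0, 0, 0, 0], [0, 126, 157, 4, 147, 36, 0, 0], [0, 177, 70, 9, 170, 71, 0, 0], [0, 0, 0, 0, 0, 41, 27, 0], [0, 0, 355, 293, 0, 91, 109, 0], [0, 0, 261, 149, 1, 0, 179, 42], [0, 0, 70, 20, 1, 0, 49, 3], [24, 0, 0, 66, 79, 56, 0, 0], [49, 0, 0, 9, 0, 5, 0, 49], [40, 162, 113, 0, 0, 0, 0, 31], [114, 93, 87, 0, 0, 0, 0, 0]]
0.11 [[0, 0, 0, 0, 0, 0, 0, 0], [0, 0, 0, 0, 0, 0, 0, 0], [0, 0, 0, 0, 0, 0, 0, 0], [0, 0, 0, 0, 0, 0, 0, 0], [0, 0, 0, 0, 0, 0, 0, 0], [0, 0, 0, 0, 42, 0, 0, 0], [0, 0, 0, 0, 54, 0, 0, 0], [0, 0, 0, 0, 49, 0, 0, 0], [0, 0, 0, 0, 44, 0, 0, 0], [0, 0, 0, 0, 28, 0, 0, 0], [0, 0, 0, 0, 0, 0, 0, 0], [0, 0, 0, 0, 0, 0, 0, 0], [0, 78, 0, 0, 0, 0, 0, 0]]
0.2 [[0, 0, 0, 0, 0, 0, 0, 0], [0, 0, 0, 0, 0, 0, 0, 0], [0, 0, 0, 28, 12, 0, 0, 0], [0, 0, 0, 32, 1, 0, 0, 0], [0, 0, 0, 38, 128, 0, 0, 0], [0, 0, 0, 12, 66, 0, 0, 0], [0, 0, 0, 0, 1, 0, 0, 0], [0, 0, 0, 0, 0, 0, 0, 0], [0, 0, 0, 0, 0, 0, 0, 0], [0, 0, 0, 0, 0, 0, 0, 0], [0, 0, 0, 0, 0, 0, 0, 0], [0, 0, 0, 0, 0, 0, 0, 0], [0, 96, 11, 0, 0, 0, 0, 0]]
```

View pics/w1.png

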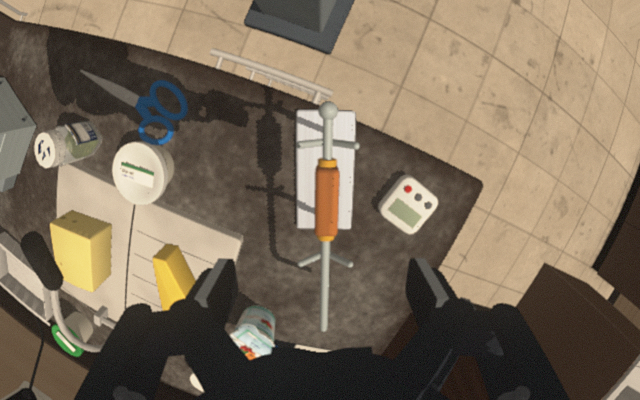

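The wrist picture shows the handle at (327,200) between the fork pairs at (325,145) and (325,262), with the rod running straight down the frame. The tub is at (143,172), the jar at (68,145) and the bow handle at (40,260). The handle middle comes out near (0.431, 0.2535), so I'll descend and grip.

Call:
{"op": "step_arm", "data": {
  "rows": [
    [[0,2.5,30],0],
    [[0,2.5,60],0],
    [[0,2.5,90],0],
    [[0,2.5,110],0],
    [[0,2.5,122],0],
    [[0,2.5,129],0],
    [[0,2.5,129],0],
    [[0,2.5,129],0]
  ]
}}

```text
clock: 3.65
eef_pos: [0.4316, 0.2525, 0.1757]
tool_rot: [-0.191, 0.982, 0.0, 0.001]
ft_force: [-0.6, -0.3, -0.9]
grip_width: 0.0854
grasp_force: 0.0
```

Call:
{"op": "step_arm", "data": {
  "rows": [
    [[0,0,0],0],
    [[0,0,0],0],
    [[0,0,0],0],
    [[0,0,0],0],
    [[0,0,0],0],
    [[0,0,0],0],
    [[0,0,0],0],
    [[0,0,0],0]
  ],
  "claw": 1
}}

```text
clock: 4.65
eef_pos: [0.4307, 0.2542, 0.1756]
tool_rot: [-0.191, 0.982, 0.002, 0.0]
ft_force: [-2.4, 5.7, 2.8]
grip_width: 0.0187
grasp_force: 60.5
```

```bash
python3 - <<'E'
from h import *
o=bot.get_obs(); print({k:np.round(o[k],4) for k in ('clock','joint_pos','eef_pos','tool_rot','ft_force','grip_width','grasp_force')})
E
```

```text
{'clock': np.float64(4.65), 'joint_pos': array([ 0.5311,  0.335 , -0.2176,  1.0163,  0.0046,  0.1459]), 'eef_pos': array([0.4307, 0.2542, 0.1756]), 'tool_rot': array([-1.914e-01,  9.815e-01,  2.500e-03,  1.000e-04]), 'ft_force': array([-2.4002,  5.6626,  2.7805]), 'grip_width': np.float64(0.0187), 'grasp_force': np.float64(60.4637)}
```

Gripped at width 18.7 mm with 60 N. Lifting straight up.

Call:
{"op": "step_arm", "data": {
  "rows": [
    [[0,1.5,-8],0],
    [[0,1.5,-30],0],
    [[0,1,-60],0],
    [[0,0,-95],0],
    [[0,0,-130],0],
    [[0,0,-165],0],
    [[0,0,-200],0],
    [[0,0,-230],0],
    [[0,0,-250],0],
    [[0,0,-250],0]
  ]
}}

```text
clock: 5.9
eef_pos: [0.4315, 0.2523, 0.4265]
tool_rot: [-0.191, 0.982, 0.0, 0.002]
ft_force: [0.3, -0.3, -2.1]
grip_width: 0.0191
grasp_force: 59.8
```

```bash
python3 - <<'E'
from h import *
o=bot.get_obs(); print({k:np.round(o[k],4) for k in ('clock','joint_pos','eef_pos','tool_rot','ft_force','grip_width','grasp_force')})
P=bot.camera_params('wrist'); im,d=bot.camera('wrist'); cv2.imwrite('pics/w2.png',im[:,:,::-1])
im,d=bot.camera('side'); cv2.imwrite('pics/s2.png',im[40:340,180:500,::-1].repeat(2,0).repeat(2,1))
q=pts('side',d,d>0); 
k=q[(q[:,2]>.13)&(q[:,2]<.3)&(q[:,0]>.3)&(q[:,0]<.95)&(q[:,1]>-.2)&(q[:,1]<.12)]
print(np.round(np.percentile(k,[1,50,99],axis=0),3).tolist()); i=k[:,0].argsort()[:300:30]; print(np.round(k[i],3).tolist())
E
```

```text
{'clock': np.float64(5.9), 'joint_pos': array([ 5.2940e-01,  2.2280e-01,  2.9690e-01,  1.6417e+00, -5.0000e-04,
        1.4560e-01]), 'eef_pos': array([0.4315, 0.2523, 0.4265]), 'tool_rot': array([-1.907e-01,  9.816e-01,  3.000e-04,  1.600e-03]), 'ft_force': array([ 0.2523, -0.2595, -2.0915]), 'grip_width': np.float64(0.0191), 'grasp_force': np.float64(59.7657)}
[[0.524, -0.135, 0.132], [0.662, 0.019, 0.199], [0.949, 0.03, 0.228]]
[[0.523, 0.028, 0.215], [0.529, 0.018, 0.217], [0.535, 0.019, 0.226], [0.543, 0.024, 0.224], [0.551, 0.018, 0.214], [0.56, 0.026, 0.193], [0.568, 0.019, 0.209], [0.575, 0.018, 0.201], [0.584, 0.018, 0.202], [0.602, 0.025, 0.192]]
```

View pics/s2.png

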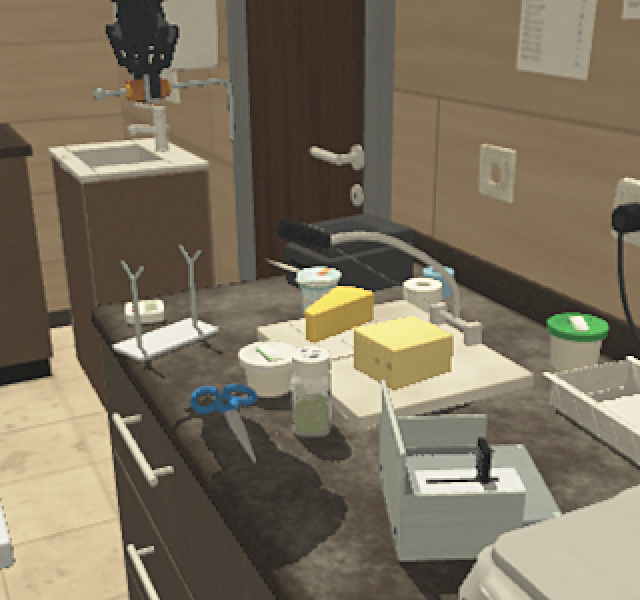

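The side view shows the rod held level in the gripper at (100–232, 90). The bow handle is at (300,235), the guard at (395,470) and the lever at (484,460). The tip is at about z = 0.28, above the 0.24 bow, so I'll carry it over.

Call:
{"op": "step_arm", "data": {
  "rows": [
    [[3,-30,-3],2],
    [[8,-80,-5],6],
    [[14,-137,-5],11],
    [[21,-177,-5],15],
    [[30,-217,-5],19],
    [[40,-256,-5],23],
    [[60,-298,-5],27],
    [[80,-340,-5],31],
    [[102,-382,-5],35],
    [[124,-425,-5],39],
    [[146,-468,-5],42],
    [[160,-495,-5],44]
  ]
}}

```text
clock: 7.5
eef_pos: [0.4672, -0.2686, 0.4279]
tool_rot: [0.192, 0.981, 0.0, -0.002]
ft_force: [0.5, 0.1, -1.4]
grip_width: 0.0192
grasp_force: 59.7
```

Call:
{"op": "step_arm", "data": {
  "rows": [
    [[3,-12,20],1],
    [[3,-15,50],1],
    [[3,-15,80],1],
    [[3,-15,95],1],
    [[3,-15,95],1]
  ]
}}

```text
clock: 8.12
eef_pos: [0.4591, -0.2789, 0.3332]
tool_rot: [0.199, 0.98, 0.001, -0.002]
ft_force: [0.5, 0.2, -1.4]
grip_width: 0.0188
grasp_force: 59.8
```

```bash
python3 - <<'E'
from h import *
o=bot.get_obs(); print({k:np.round(o[k],4) for k in ('clock','joint_pos','eef_pos','tool_rot','ft_force','grip_width','grasp_force')})
P=bot.camera_params('wrist'); im,d=bot.camera('wrist'); cv2.imwrite('pics/w3.png',im[:,:,::-1])
def rep(n,c,P,d):
  for r in bot.trace(n,c)[:1]:
    q=pts(c,d,r['pixels'],P)
    if len(q): print(c,n,round(r['score'],2),len(q),np.round(np.percentile(q,[2,50,98],axis=0),3).tolist())
    return q
for n in ('guard','slide_lever','reach_rod','supply_box'):
  q=rep(n,'wrist',P,d)
  if n=='guard' and q is not None:
    g=q[(q[:,2]>.105)&(q[:,2]<.13)]; print(np.round(cv2.fitLine(g[:,:2].astype(np.float32),cv2.DIST_HUBER,0,.01,.01).ravel(),4),np.round(np.percentile(g,[1,99],axis=0),3).tolist())
  if n=='slide_lever' and q is not None:
    g=q[q[:,2]>.074]; print('top',np.round(np.percentile(g,[2,50,98],axis=0),3).tolist())
im,d=bot.camera('scene'); cv2.imwrite('pics/s3.png',im[:,:,::-1]); P=bot.camera_params('scene')
q=rep('reach_rod','scene',P,d)
E
```

```text
{'clock': np.float64(8.125), 'joint_pos': array([-5.4590e-01,  3.0810e-01,  1.7190e-01,  1.4384e+00, -1.0000e-04,
       -1.4460e-01]), 'eef_pos': array([ 0.4591, -0.2789,  0.3332]), 'tool_rot': array([ 1.993e-01,  9.799e-01,  6.000e-04, -1.800e-03]), 'ft_force': array([ 0.4613,  0.1742, -1.4268]), 'grip_width': np.float64(0.0188), 'grasp_force': np.float64(59.7661)}
wrist guard 0.88 4434 [[0.468, -0.384, 0.006], [0.507, -0.271, 0.071], [0.611, -0.224, 0.118]]
[ 0.3956  0.9184  0.5    -0.2795] [[0.467, -0.356, 0.105], [0.526, -0.223, 0.118]]
wrist reach_rod 0.83 8413 [[0.386, -0.295, 0.277], [0.438, -0.27, 0.288], [0.488, -0.245, 0.291]]
wrist supply_box 0.97 5846 [[0.468, -0.382, 0.015], [0.514, -0.274, 0.056], [0.607, -0.226, 0.118]]
scene reach_rod 0.69 787 [[0.387, -0.343, 0.197], [0.481, -0.297, 0.283], [0.601, -0.249, 0.294]]
```

View pics/w3.png

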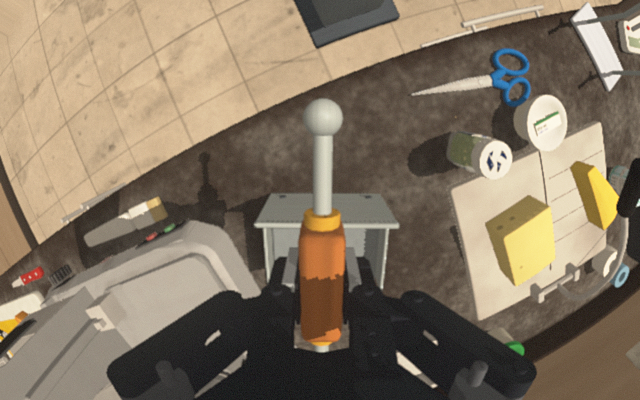

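View pics/s3.png

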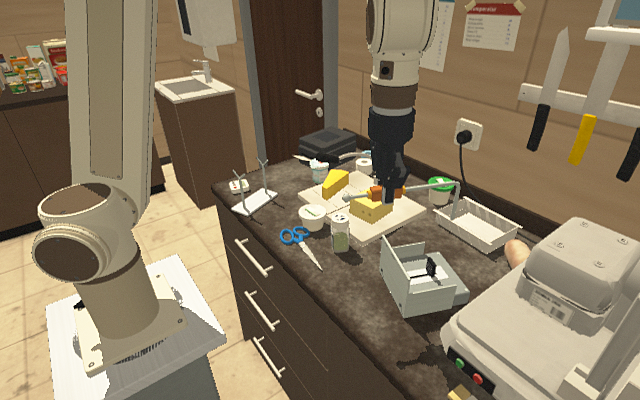

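The wrist view shows the rod centred on the guard top edge (257–398, 195). The scene view shows the rod over the box, with nothing in the way. In the box frame the rod is within 1 mm laterally and the bend is at x ≈ +36, against a lever far face at ≤ +21. Descending behind the lever.

Call:
{"op": "step_arm", "data": {
  "rows": [
    [[-5,0,20],0],
    [[-5,0,50],0],
    [[-5,0,80],0],
    [[-5,0,100],0],
    [[-5,0,115],0],
    [[-5,0,127],0],
    [[-5,0,135],0],
    [[-5,0,135],0],
    [[-5,0,135],0]
  ]
}}

```text
clock: 9.6
eef_pos: [0.4647, -0.2815, 0.2005]
tool_rot: [0.199, 0.98, -0.0, 0.001]
ft_force: [0.1, -0.4, -1.8]
grip_width: 0.0188
grasp_force: 59.8
```

```bash
cat >> h.py <<'E'
u=np.array([.9184,-.3956,0])
def st():
    o=bot.get_obs(); f=o['ft_force']; p=o['eef_pos']
    print('t',round(float(o['clock']),2),'Fu',round(float(f@u),2),'F',np.round(f,2),'s',round(float(p@u),4),'p',np.round(p,4),'tau_y',np.round(o['ft_torque'],2),'rot',np.round(o['tool_rot'],3),'g',round(float(o['grasp_force']),1))
E
python3 - <<'E'
from h import *
st(); im,d=bot.camera('side'); st()
cv2.imwrite('pics/s4.png',cv2.resize(im[160:340,320:540,::-1],None,fx=3,fy=3,interpolation=cv2.INTER_CUBIC))
for n in('slide_lever','reach_rod'):
  for r in bot.trace(n,'side')[:1]:
    q=pts('side',d,r['pixels']); print(n,r['score'],len(q),np.round(np.percentile(q,[2,50,98],axis=0),3).tolist(),np.round(np.percentile(q@u,[2,50,98])-.6466,4))
E
```

```text
t 9.6 Fu 0.24 F [ 0.11 -0.36 -1.84] s 0.5382 p [ 0.4647 -0.2815  0.2005] tau_y [-0.01  0.03  0.03] rot [ 0.199  0.98  -0.     0.001] g 59.8
t 9.65 Fu -0.53 F [-0.46  0.25 -0.75] s 0.5382 p [ 0.4647 -0.2815  0.2006] tau_y [0.04 0.08 0.06] rot [ 0.199  0.98  -0.     0.001] g 59.8
slide_lever 0.54 179 [[0.57, -0.342, 0.024], [0.575, -0.331, 0.064], [0.646, -0.25, 0.083]] [0.0093 0.0123 0.0464]
reach_rod 0.64 917 [[0.392, -0.348, 0.026], [0.499, -0.302, 0.147], [0.611, -0.109, 0.16]] [-0.1863 -0.0759  0.0457]
```

View pics/s4.png

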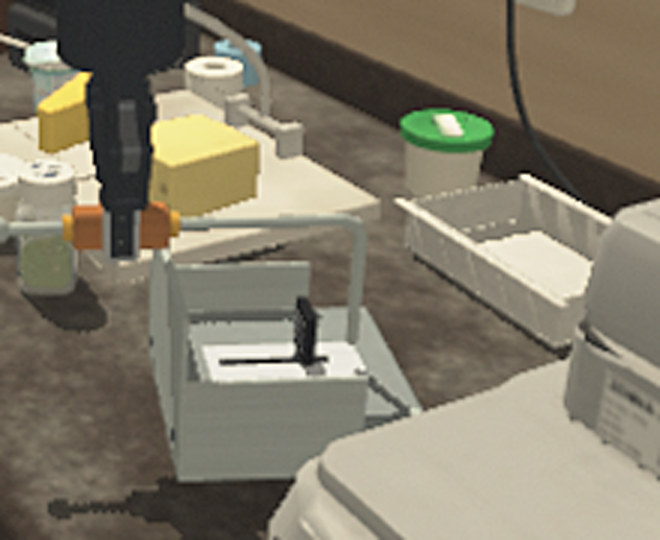

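The side view shows the bend (tip at (357,340)) behind the lever (308,330), with the rod about 2 cm clear of the guard. Drawing back at about 30 mm/s.

Call:
{"op": "step_arm", "data": {
  "rows": [
    [[4,0,0],0],
    [[8,0,0],0],
    [[12,0,0],0],
    [[16,0,0],0],
    [[19,0,0],0],
    [[22,0,0],0],
    [[26,0,0],0],
    [[30,0,0],0],
    [[34,0,0],0],
    [[38,0,0],0],
    [[42,0,0],0],
    [[45,0,0],0]
  ]
}}

```text
clock: 11.25
eef_pos: [0.4227, -0.2636, 0.1999]
tool_rot: [0.199, 0.98, 0.0, 0.0]
ft_force: [1.9, -0.3, -2.6]
grip_width: 0.0191
grasp_force: 59.7
```

```bash
cat >> h.py <<'E'
def avg(n=6):
    F=[]
    for i in range(n):
        F.append(bot.get_obs()['ft_force']); im,d=bot.camera('side')
    F.append(bot.get_obs()['ft_force'])
    F=np.array(F); print('mean F',np.round(F.mean(0),2),'Fu',np.round(F@u,2),'mean',round(float((F@u).mean()),2))
    for n in('slide_lever','reach_rod'):
      for r in bot.trace(n,'side')[:1]:
        q=pts('side',d,r['pixels']); q=q[(q[:,2]>.045)&(q[:,2]<.135)&(q[:,1]<-.25)]
        print(n,len(q),np.round(np.percentile(q@u,[5,50,95])-.6466,4),np.round(np.percentile(q[:,2],[2,98]),3))
        if n=='reach_rod': 
            b=q[q@u>.6066-.04]; print('bend z',np.round(np.percentile(b[:,2],[1,99]),3),'slope',np.polyfit(b[:,2],b@u,1) if len(b)>5 else '')
    st(); return im
E
python3 -c "
from h import *
avg(4)"
```

```text
mean F [ 0.61  0.27 -1.72] Fu [ 1.91  0.26  0.21  0.15 -0.25] mean 0.46
slide_lever 140 [-0.0151 -0.0133 -0.0074] [0.048 0.083]
t 11.55 Fu 0.64 F [ 0.28 -0.96 -2.01] s 0.4924 p [ 0.4226 -0.2637  0.1998] tau_y [ 0.    0.05 -0.04] rot [ 0.199  0.98   0.    -0.   ] g 59.7
```

Call:
{"op": "step_arm", "data": {
  "rows": [
    [[1.5,0,0],0],
    [[3,0,0],0],
    [[4.5,0,0],0],
    [[6,0,0],0],
    [[7,0,0],0],
    [[8,0,0],0]
  ]
}}

```text
clock: 12.3
eef_pos: [0.4155, -0.2606, 0.1999]
tool_rot: [0.199, 0.98, -0.0, 0.0]
ft_force: [2.0, -1.3, -2.8]
grip_width: 0.0193
grasp_force: 59.7
```

Call:
{"op": "step_arm", "data": {
  "rows": [
    [[1,0,0],0],
    [[2,0,0],0]
  ]
}}

```text
clock: 12.55
eef_pos: [0.4137, -0.2598, 0.1999]
tool_rot: [0.199, 0.98, 0.0, 0.0]
ft_force: [0.8, -0.3, -3.3]
grip_width: 0.0192
grasp_force: 59.7
```

Call:
{"op": "step_arm", "data": {
  "rows": [
    [[1,0,0],0],
    [[2,0,0],0]
  ]
}}

```text
clock: 12.8
eef_pos: [0.4118, -0.259, 0.1999]
tool_rot: [0.199, 0.98, 0.0, 0.0]
ft_force: [0.2, -0.7, -2.3]
grip_width: 0.019
grasp_force: 59.7
```

Call:
{"op": "step_arm", "data": {
  "rows": [
    [[1,0,0],0],
    [[2,0,0],0]
  ]
}}

```text
clock: 13.05
eef_pos: [0.41, -0.2582, 0.1999]
tool_rot: [0.199, 0.98, 0.0, 0.0]
ft_force: [1.3, -0.5, -1.7]
grip_width: 0.0193
grasp_force: 59.7
```

Call:
{"op": "step_arm", "data": {
  "rows": [
    [[1,0,0],0],
    [[2,0,0],0]
  ]
}}

```text
clock: 13.3
eef_pos: [0.409, -0.2579, 0.2001]
tool_rot: [0.199, 0.98, -0.0, 0.001]
ft_force: [5.9, -2.0, -3.8]
grip_width: 0.0192
grasp_force: 59.4
```

Call:
{"op": "step_arm", "data": {
  "rows": [
    [[0.7,0,0],0],
    [[1.4,0,0],0]
  ]
}}

```text
clock: 13.55
eef_pos: [0.4088, -0.2578, 0.2003]
tool_rot: [0.199, 0.98, -0.0, 0.002]
ft_force: [8.1, -3.8, -7.4]
grip_width: 0.0193
grasp_force: 59.0
```

```bash
python3 -c "
from h import *
avg(4)"
```

```text
mean F [ 7.95 -3.34 -7.01] Fu [8.95 8.45 7.72 9.25 8.74] mean 8.62
slide_lever 116 [-0.0289 -0.027  -0.0214] [0.05  0.083]
reach_rod 120 [-0.021  -0.0179 -0.0138] [0.07  0.134]
bend z [0.067 0.134] slope [-0.07359963  0.63702884]
t 13.85 Fu 9.41 F [ 9.01 -2.89 -7.56] s 0.4775 p [ 0.4088 -0.2578  0.2002] tau_y [-0.52 -1.38 -0.01] rot [ 0.199  0.98  -0.     0.002] g 59.0
```

Stop reached at x ≈ -27. The pull is 8.6 N, still below 12, so I'll ease off towards 6.

Call:
{"op": "step_arm", "data": {
  "rows": [
    [[-0.4,0,0],0],
    [[-0.8,0,0],0]
  ]
}}

```text
clock: 14.1
eef_pos: [0.409, -0.2579, 0.2002]
tool_rot: [0.199, 0.98, -0.0, 0.002]
ft_force: [5.7, -2.2, -5.9]
grip_width: 0.0194
grasp_force: 59.1
```

```bash
python3 -c "
from h import *
avg(4)"
```

```text
mean F [ 5.85 -2.14 -5.73] Fu [6.1  5.86 7.43 6.33 5.39] mean 6.22
slide_lever 107 [-0.0289 -0.0267 -0.0226] [0.049 0.083]
reach_rod 126 [-0.1412 -0.0179 -0.0145] [0.064 0.134]
bend z [0.062 0.134] slope [-0.00671152  0.62964652]
t 14.4 Fu 6.47 F [ 6.08 -2.23 -5.13] s 0.4776 p [ 0.409  -0.2579  0.2002] tau_y [-0.41 -1.03  0.08] rot [ 0.199  0.98  -0.     0.002] g 59.1
```

About 6.2 N, so I'll hold here.

Call:
{"op": "step_arm", "data": {
  "rows": [
    [[0,0,0],0],
    [[0,0,0],0],
    [[0,0,0],0],
    [[0,0,0],0],
    [[0,0,0],0],
    [[0,0,0],0],
    [[0,0,0],0],
    [[0,0,0],0]
  ]
}}

```text
clock: 15.4
eef_pos: [0.409, -0.2579, 0.2002]
tool_rot: [0.199, 0.98, -0.0, 0.002]
ft_force: [7.0, -3.2, -5.9]
grip_width: 0.0191
grasp_force: 59.1
```

```bash
python3 -c "
from h import *
avg(6)"
```

```text
mean F [ 6.43 -2.49 -5.63] Fu [7.69 6.95 6.34 6.73 7.05 6.67 6.81] mean 6.89
slide_lever 91 [-0.0289 -0.0267 -0.0217] [0.054 0.083]
reach_rod 137 [-0.0211 -0.0174 -0.0135] [0.058 0.135]
bend z [0.048 0.134] slope [-0.05284465  0.63478286]
t 15.8 Fu 6.62 F [ 6.22 -2.3  -5.35] s 0.4777 p [ 0.409  -0.2579  0.2002] tau_y [-0.41 -1.1  -0.01] rot [ 0.199  0.98  -0.     0.002] g 59.1
```

Call:
{"op": "step_arm", "data": {
  "rows": [
    [[0,0,0],0],
    [[0,0,0],0],
    [[0,0,0],0],
    [[0,0,0],0],
    [[0,0,0],0],
    [[0,0,0],0],
    [[0,0,0],0],
    [[0,0,0],0],
    [[0,0,0],0],
    [[0,0,0],0],
    [[0,0,0],0],
    [[0,0,0],0]
  ]
}}

```text
clock: 17.3
eef_pos: [0.409, -0.2579, 0.2002]
tool_rot: [0.199, 0.98, -0.0, 0.002]
ft_force: [6.3, -3.4, -5.5]
grip_width: 0.0195
grasp_force: 59.1
```

```bash
python3 -c "
from h import *
im=avg(6); cv2.imwrite('pics/s5.png',cv2.resize(im[160:340,320:540,::-1],None,fx=3,fy=3,interpolation=cv2.INTER_CUBIC))"
```

```text
mean F [ 6.05 -2.7  -5.53] Fu [7.15 6.01 5.92 7.07 6.88 6.61 6.73] mean 6.63Traceback (most recent call last):
  File "<string>", line 3, in <module>
    im=avg(6); cv2.imwrite('pics/s5.png',cv2.resize(im[160:340,320:540,::-1],None,fx=3,fy=3,interpolation=cv2.INTER_CUBIC))
  File "h.py", line 23, in avg
    print(n,len(q),np.round(np.percentile(q@u,[5,50,95])-.6466,4),np.round(np.percentile(q[:,2],[2,98]),3))
                            ~~~~~~~~~~~~~^^^^^^^^^^^^^^^
    return _quantile_unchecked(
        a, q, axis, out, overwrite_input, method, keepdims, weights)
    return _ureduce(a,
                    func=_quantile_ureduce_func,
    ...<5 lines>...
                    overwrite_input=overwrite_input,
                    method=method)
    r = func(a, **kwargs)
    result = _quantile(arr,
                       quantiles=q,
    ...<2 lines>...
                       out=out,
                       weights=wgt)
    slices_having_nans = np.isnan(arr[-1, ...])
                                  ~~~^^^^^^^^^
IndexError: index -1 is out of bounds for axis 0 with size 0
```

The mean is 6.6 N, a bit near the upper edge. I'll ease 0.2 mm and hold again.

Call:
{"op": "step_arm", "data": {
  "rows": [
    [[-0.2,0,0],0],
    [[-0.2,0,0],0],
    [[-0.2,0,0],0],
    [[-0.2,0,0],0],
    [[-0.2,0,0],0],
    [[-0.2,0,0],0],
    [[-0.2,0,0],0],
    [[-0.2,0,0],0],
    [[-0.2,0,0],0],
    [[-0.2,0,0],0],
    [[-0.2,0,0],0],
    [[-0.2,0,0],0]
  ]
}}

```text
clock: 19.15
eef_pos: [0.4091, -0.2579, 0.2002]
tool_rot: [0.199, 0.98, -0.0, 0.002]
ft_force: [5.1, -2.5, -5.8]
grip_width: 0.0192
grasp_force: 59.2
```

```bash
python3 - <<'E'
from h import *
F=[]
for i in range(12):
    F.append(bot.get_obs()['ft_force']@u); im,d=bot.camera('side')
print(np.round(F,2),np.mean(F)); st()
E
```

```text
[5.67 5.94 4.46 5.53 5.96 6.01 5.24 6.52 6.63 5.36 5.99 6.08] 5.7837475419641216
t 19.75 Fu 5.71 F [ 5.05 -2.73 -4.92] s 0.4777 p [ 0.4091 -0.2579  0.2002] tau_y [-0.42 -0.96  0.04] rot [ 0.199  0.98  -0.     0.002] g 59.2
```

Call:
{"op": "step_arm", "data": {
  "rows": [
    [[0,0,0],0],
    [[0,0,0],0],
    [[0,0,0],0],
    [[0,0,0],0],
    [[0,0,0],0],
    [[0,0,0],0],
    [[0,0,0],0],
    [[0,0,0],0]
  ]
}}

```text
clock: 20.75
eef_pos: [0.4091, -0.2579, 0.2003]
tool_rot: [0.199, 0.98, -0.0, 0.002]
ft_force: [4.8, -2.3, -5.2]
grip_width: 0.0189
grasp_force: 59.2
```

```bash
python3 - <<'E'
from h import *
st()
im,d=bot.camera('side'); cv2.imwrite('pics/s5.png',cv2.resize(im[160:340,320:540,::-1],None,fx=3,fy=3,interpolation=cv2.INTER_CUBIC))
E
```

```text
t 20.75 Fu 5.32 F [ 4.79 -2.31 -5.24] s 0.4777 p [ 0.4091 -0.2579  0.2003] tau_y [-0.39 -0.98  0.03] rot [ 0.199  0.98  -0.     0.002] g 59.2
```

View pics/s5.png

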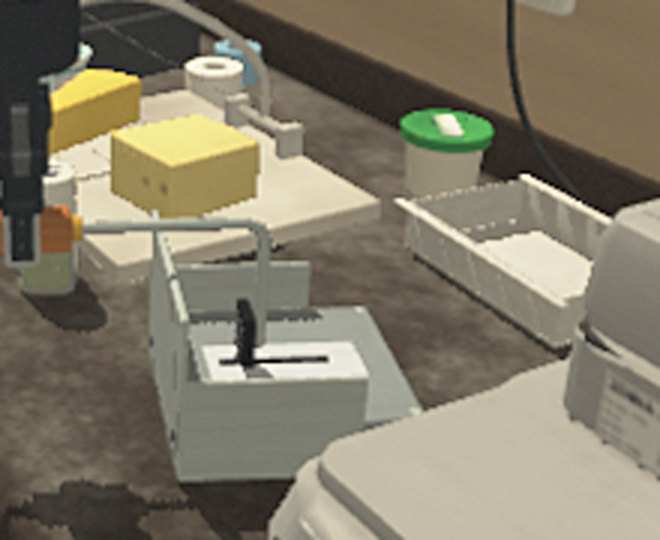

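The lever is at the near end of its slot (245,330), with the rod on its far face. Its force stayed around 5.8 N for about 3 s. Now releasing forward and lifting.

Call:
{"op": "step_arm", "data": {
  "rows": [
    [[-1,0,0],0],
    [[-3,0,0],0],
    [[-7,0,0],0],
    [[-12,0,0],0],
    [[-16,0,0],0],
    [[-16,0,-15],0],
    [[-16,0,-45],0],
    [[-16,0,-85],0],
    [[-16,0,-125],0],
    [[-16,0,-165],0],
    [[-16,0,-205],0],
    [[-16,0,-225],0]
  ]
}}

```text
clock: 22.3
eef_pos: [0.4225, -0.2636, 0.4288]
tool_rot: [0.199, 0.98, -0.001, 0.002]
ft_force: [-1.1, -0.0, -1.2]
grip_width: 0.0191
grasp_force: 59.7
```

```bash
python3 - <<'E'
from h import *
st(); im,d=bot.camera('side'); s=[]
for n in('slide_lever','reach_rod'):
  for r in bot.trace(n,'side')[:1]:
    q=pts('side',d,r['pixels']); print(n,r['score'],len(q),np.round(np.percentile(q@u,[2,50,98])-.6466,4))
    if n=='reach_rod':
        q=q[(q[:,2]>.2)&(q[:,2]<.5)&(q[:,1]<-.15)]; s=q@u; b=q[(s<s.max()-.015)]; 
        print('tilt slope',np.polyfit(b@u,b[:,2],1),'max s-TCP',s.max()-bot.get_obs()['eef_pos']@u,'z',np.percentile(q[:,2],[1,50,99]))
r=bot.trace('guard','side')[0]; q=pts('side',d,r['pixels']); q=q[q[:,2]>.105]; print('guard s',np.median(q@u)-.6466)
E
```

```text
t 22.3 Fu -0.98 F [-1.08 -0.02 -1.21] s 0.4923 p [ 0.4225 -0.2636  0.4288] tau_y [ 0.04 -0.03 -0.01] rot [ 0.199  0.98  -0.001  0.002] g 59.7
reach_rod 0.91 1033 [-2.293e-01 -1.193e-01 -2.000e-04]
tilt slope [-0.00077793  0.37625414] max s-TCP 0.15600451869965093 z [0.29153767 0.37451621 0.38756928]
guard s -0.07687027433906934
```

The rod is still level in the grip. Carrying it back the same way.

Call:
{"op": "step_arm", "data": {
  "rows": [
    [[1,30,0],-2],
    [[2,80,0],-6],
    [[5,132,0],-11],
    [[17,177,0],-15],
    [[32,221,0],-19],
    [[50,265,0],-23],
    [[70,300,0],-27],
    [[90,335,0],-31],
    [[111,370,0],-35],
    [[139,408,0],-39],
    [[167,445,0],-42],
    [[194,480,0],-45]
  ]
}}

```text
clock: 24.0
eef_pos: [0.4305, 0.2553, 0.4233]
tool_rot: [-0.192, 0.981, -0.001, -0.001]
ft_force: [0.6, 0.0, -1.5]
grip_width: 0.0191
grasp_force: 59.9
```

Call:
{"op": "step_arm", "data": {
  "rows": [
    [[0,0,30],0],
    [[0,0,70],0],
    [[0,0,110],0],
    [[0,0,140],0],
    [[0,0,150],0],
    [[0,0,150],0]
  ]
}}

```text
clock: 24.75
eef_pos: [0.4311, 0.2538, 0.2742]
tool_rot: [-0.191, 0.982, -0.0, -0.001]
ft_force: [-0.5, -0.1, -1.1]
grip_width: 0.019
grasp_force: 59.8
```

```bash
python3 - <<'E'
from h import *
o=bot.get_obs(); print({k:np.round(o[k],4) for k in ('clock','joint_pos','eef_pos','tool_rot','ft_force','grip_width')})
im,d=bot.camera('side'); cv2.imwrite('pics/s6.png',cv2.resize(im[60:250,200:400,::-1],None,fx=3,fy=3,interpolation=cv2.INTER_CUBIC))
for r in bot.trace('slide_lever','side')[:1]:
    q=pts('side',d,r['pixels']); print('lever',r['score'],np.round(np.percentile(q@u,[5,50,95])-.6466,4))
for r in bot.trace('reach_rod','side')[:1]:
    q=pts('side',d,r['pixels']); g=q[(q[:,2]>.2)&(q[:,2]<.3)&(q[:,1]<.4)]; l=cv2.fitLine(g[:,:2].astype(np.float32),cv2.DIST_HUBER,0,.01,.01).ravel(); print('rod',np.degrees(np.arctan2(l[1],l[0])),np.round([g.min(0),g.max(0)],3).tolist())
    print(np.polyfit(g[:,0],g[:,1],1))
P=bot.camera_params('wrist'); im,d=bot.camera('wrist')
for r in bot.trace('stand','wrist')[:1]:
    q=pts('wrist',d,r['pixels'],P); b=q[(q[:,2]<.02)]; print('base',np.round(np.percentile(b,[1,99],axis=0),3).tolist(),cv2.minAreaRect((b[:,:2]*1000).astype(np.float32)))
    t=q[(q[:,2]>.09)&(q[:,2]<.14)]; U=np.array([np.cos(.385),np.sin(.385)]);N=np.array([-U[1],U[0]])
    e=t[:,:2]-o['eef_pos'][:2]
    print('forks along/lateral rel TCP',np.round(np.percentile(e@U,[2,10,25,50,75,90,98]),3),np.round(np.percentile(e@N,[2,50,98]),3),len(t))
E
```

```text
{'clock': np.float64(24.75), 'joint_pos': array([ 0.5321,  0.2575, -0.0511,  1.2644,  0.    ,  0.1482]), 'eef_pos': array([0.4311, 0.2538, 0.2742]), 'tool_rot': array([-1.908e-01,  9.816e-01, -4.000e-04, -1.000e-03]), 'ft_force': array([-0.4751, -0.063 , -1.1152]), 'grip_width': np.float64(0.019)}
lever 0.5 [-0.0289 -0.0268 -0.0212]
rod 22.263134 [[0.355, 0.213, 0.201], [0.576, 0.309, 0.236]]
[0.4072972  0.07109044]
base [[0.356, 0.202, 0.005], [0.503, 0.308, 0.01]] ((432.47283935546875, 255.02731323242188), (148.6886749267578, 70.87275695800781), 21.0919189453125)
forks along/lateral rel TCP [-0.051 -0.051 -0.05  -0.049 -0.047 -0.046 -0.045] [-0.022  0.009  0.024] 409
```

View pics/s6.png

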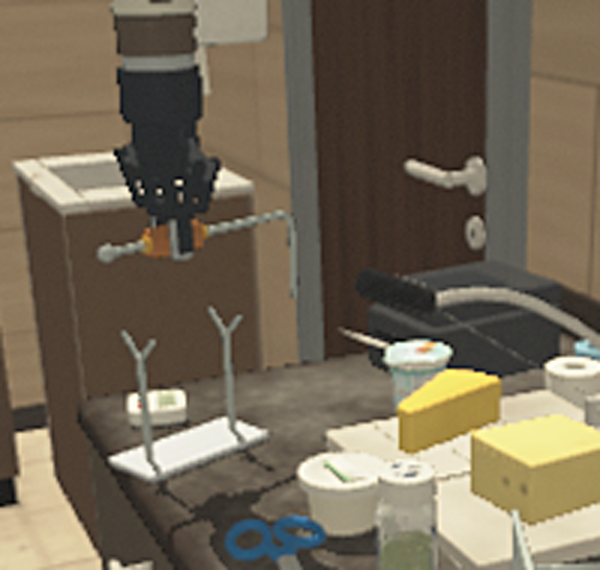

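The side view shows the rod aligned above the two forks at (140,345) and (226,320). The lever stays at -27 mm. Lowering it into the forks.

Call:
{"op": "step_arm", "data": {
  "rows": [
    [[0,1,25],0],
    [[0,1,50],0],
    [[0,1,68],0],
    [[0,1,80],0],
    [[0,1,88],0],
    [[0,1,93],0],
    [[0,1,97],0],
    [[0,1,98],0],
    [[0,1,98],0]
  ]
}}

```text
clock: 26.12
eef_pos: [0.4313, 0.2551, 0.1771]
tool_rot: [-0.191, 0.982, 0.0, 0.0]
ft_force: [0.5, -0.7, -1.0]
grip_width: 0.0188
grasp_force: 59.8
```

```bash
python3 -c "
from h import *
st(); bot.camera('side'); st()"
```

```text
t 26.12 Fu 0.74 F [ 0.49 -0.73 -1.04] s 0.2952 p [0.4313 0.2551 0.1771] tau_y [0.03 0.   0.06] rot [-0.191  0.982  0.     0.   ] g 59.8
t 26.18 Fu 0.13 F [-0.04 -0.43 -1.71] s 0.2952 p [0.4313 0.2551 0.1772] tau_y [-0.03  0.06  0.02] rot [-0.191  0.982  0.     0.   ] g 59.8
```

Call:
{"op": "step_arm", "data": {
  "rows": [
    [[0,0,0.7],0],
    [[0,0,1.4],0],
    [[0,0,1.8],0],
    [[0,0,1.8],0]
  ]
}}

```text
clock: 26.68
eef_pos: [0.4313, 0.2551, 0.1756]
tool_rot: [-0.191, 0.982, 0.0, 0.0]
ft_force: [-1.3, -0.1, 3.2]
grip_width: 0.019
grasp_force: 60.4
```

Call:
{"op": "step_arm", "data": {
  "rows": [
    [[0,0,0],0],
    [[0,0,0],0],
    [[0,0,0],0],
    [[0,0,0],0],
    [[0,0,0],0],
    [[0,0,0],0],
    [[0,0,0],0],
    [[0,0,0],0]
  ],
  "claw": -1
}}

```text
clock: 27.68
eef_pos: [0.4312, 0.255, 0.1751]
tool_rot: [-0.191, 0.982, 0.0, 0.0]
ft_force: [-1.1, -0.9, 0.6]
grip_width: 0.0852
grasp_force: 0.0
```

Call:
{"op": "step_arm", "data": {
  "rows": [
    [[0,0,-8],0],
    [[0,0,-20],0],
    [[0,0,-45],0],
    [[0,0,-80],0],
    [[0,0,-110],0],
    [[0,0,-125],0],
    [[0,0,-125],0]
  ]
}}

```text
clock: 28.55
eef_pos: [0.4316, 0.2553, 0.3014]
tool_rot: [-0.191, 0.982, 0.0, 0.001]
ft_force: [0.8, -0.3, -0.5]
grip_width: 0.0852
grasp_force: 0.0
```

```bash
python3 - <<'E'
from h import *
st(); im,d=bot.camera('side')
for n in('slide_lever','reach_rod'):
  for r in bot.trace(n,'side')[:1]:
    q=pts('side',d,r['pixels']); q=q[q[:,1]<.5]; print(n,r['score'],np.round(np.percentile(q@u,[5,50,95])-.6466,4),np.round(np.percentile(q,[2,50,98],axis=0),3).tolist())
b=bot.camera('wrist')[0]; a=im[60:260,180:400]; a=cv2.resize(a,(440,400)); cv2.imwrite('pics/f.png',np.hstack([a,cv2.resize(b[60:360,180:480],(360,400))])[:,:,::-1])
E
```

```text
t 28.55 Fu 0.83 F [ 0.77 -0.32 -0.52] s 0.2954 p [0.4316 0.2553 0.3014] tau_y [-0.03  0.02  0.02] rot [-0.191  0.982  0.     0.001] g 0.0
slide_lever 0.23 [-0.0776 -0.036   0.0246] [[0.467, -0.4, 0.009], [0.515, -0.363, 0.054], [0.616, -0.235, 0.119]]
reach_rod 0.84 [-0.3966 -0.3451 -0.2584] [[0.361, 0.219, 0.113], [0.434, 0.245, 0.124], [0.561, 0.299, 0.135]]
```

View pics/f.png

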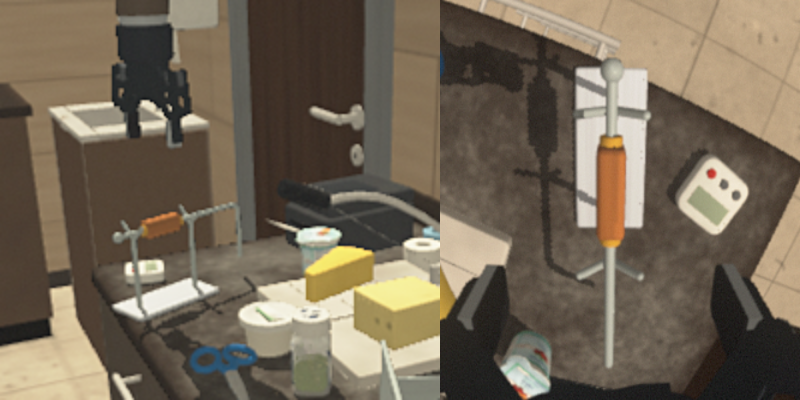

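The picture shows the rod lying in both forks ((130,235) and (192,215)), bend down and handle between them, as it lay before. The gripper is open and clear above it. Before the rod was laid back, the lever was measured at its stop, and nothing has been near it since.

```bash
python3 -c "
from workcell import bot
print(bot.job_done())"
```

```text
the job is handed in; nothing more can be done
None
```

The job is handed in: the lever is at its stop and was held at about 6 N (mean 5.8–6.9 N) for some 6 s, after a brief 8.6 N peak on reaching the stop, and the rod is back in both forks.

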